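# Size a candle collar on the stepped mandrel and sort it

### The job

Take the wooden candle collar that lies on the white sheet of paper, slide it level down the stepped mandrel until it stops, and press it home gently, with about 5 N for a moment and never hard enough to wedge it, to read its size: the first shoulder from the top is size one, the next two, the lowest three. Then take it off and lay it flat (do not drop it) in the middle of the log slice that carries that number of dots. Leave the other two collars, the phone, the jar and the bauble where they are.

Things in the scene. Friction and masses are not known exactly. Their poses are not given: they have to be found in the camera images.
- collar_a_mid (a point): plain light-wood candle collar: a ring 56 mm outside diameter, 18 mm tall, 20 to 45 g, lying flat; this point is its centre, 9 mm above its underside, z along its bore. Its bore is 21.5, 28.5 or 35.5 mm (one collar of each; which of a, b, c has which is not told). Whichever of the three lies on the white sheet of paper is the one to size
- collar_b_mid (a point): plain light-wood candle collar: a ring 56 mm outside diameter, 18 mm tall, 20 to 45 g, lying flat; this point is its centre, 9 mm above its underside, z along its bore. Its bore is 21.5, 28.5 or 35.5 mm (one collar of each; which of a, b, c has which is not told). Whichever of the three lies on the white sheet of paper is the one to size
- collar_c_mid (a point): plain light-wood candle collar: a ring 56 mm outside diameter, 18 mm tall, 20 to 45 g, lying flat; this point is its centre, 9 mm above its underside, z along its bore. Its bore is 21.5, 28.5 or 35.5 mm (one collar of each; which of a, b, c has which is not told). Whichever of the three lies on the white sheet of paper is the one to size
- sheet: flat square sheet of white paper, 165 mm a side, lying on the brown table cover; origin at its middle. The collar to be sized lies on it, its centre within 70 mm of the middle; the other two collars lie beyond it, more than 110 mm from its middle
- mandrel: rigid upright stepped mandrel, 100 mm tall +-6: aluminium spindle in a fixed wooden foot (90 mm diameter, 16 mm high); origin on the axis at the table, z up. From the bottom the spindle's diameters are 39, 32, 25, 18 mm, the steps about 14 mm long, 45 degree shoulders 3.5 mm long between, nose tapering to 10 mm. How far it is screwed into the foot differs by +-6 mm each time and is not told: feel for the stop
- shoulder_1 (a point): nominal point on the mandrel's axis (84 mm above the table, the true one up to 6 mm higher or lower, all three alike) where the underside of a level collar of bore 21.5 mm stops, on the first shoulder from the top, size 1; its centre is then 9 mm higher. It has 1.7 mm play all round over the step above; further off-centre it hangs up 18 mm too high
- shoulder_2 (a point): nominal point on the mandrel's axis (66 mm above the table, the true one up to 6 mm higher or lower, all three alike) where the underside of a level collar of bore 28.5 mm stops, on the second shoulder from the top, size 2; its centre is then 9 mm higher. It has 1.7 mm play all round over the step above; further off-centre it hangs up 18 mm too high
- shoulder_3 (a point): nominal point on the mandrel's axis (48 mm above the table, the true one up to 6 mm higher or lower, all three alike) where the underside of a level collar of bore 35.5 mm stops, on the lowest shoulder from the top, size 3; its centre is then 9 mm higher. It has 1.7 mm play all round over the step above; further off-centre it hangs up 18 mm too high
- slice_1_top (a point): sawn log slice for size 1: fixed dark wooden disc, 110 mm diameter, 20 mm thick, with 1 flat white dot (12 mm diameter) let in near the rim, 45 mm from the centre on its own +x side; this point is the centre of its top face, z up
- slice_2_top (a point): sawn log slice for size 2: fixed dark wooden disc, 110 mm diameter, 20 mm thick, with 2 flat white dots (12 mm diameter) let in near the rim, 45 mm from the centre on its own +x side; this point is the centre of its top face, z up
- slice_3_top (a point): sawn log slice for size 3: fixed dark wooden disc, 110 mm diameter, 20 mm thick, with 3 flat white dots (12 mm diameter) let in near the rim, 45 mm from the centre on its own +x side; this point is the centre of its top face, z up
- phone: dark phone, 148 x 72 x 8 mm, loose, a bystander; origin at the centre of its underside
- jar: small glass jar with a metal lid, 60 mm diameter, 75 mm tall, loose, a bystander; origin at the centre of its underside
- bauble: silver bauble, 56 mm diameter, 64 mm tall with its cap, standing on a small flat, loose, a bystander; origin at the centre of its underside
Mind the look-alikes: they are no part of the job. What is shaped like the part that bears slice_2_top but green or turquoise is not meant.

How it is judged:
On the way:
1. a collar is down on the mandrel at the shoulder that its bore stops at, level and centred, and pressed home with more than 3 N (((horizontal distance between collar_a_mid and mandrel below 0.003 m and z of collar_a_mid in the frame of mandrel between 0.06625 and 0.08325 m and angle between collar_a_mid's own z axis and vertical below 0.1 rad and contact force between collar_a and mandrel above 3 N) or (horizontal distance between collar_b_mid and mandrel below 0.003 m and z of collar_b_mid in the frame of mandrel between 0.08425 and 0.10125 m and angle between collar_b_mid's own z axis and vertical below 0.1 rad and contact force between collar_b and mandrel above 3 N) or (horizontal distance between collar_c_mid and mandrel below 0.003 m and z of collar_c_mid in the frame of mandrel between 0.04825 and 0.06525 m and angle between collar_c_mid's own z axis and vertical below 0.1 rad and contact force between collar_c and mandrel above 3 N))), for 0.2 s.
At the end, for the whole second after the job is handed in: the collar that was on the sheet of paper lies flat and at rest on the log slice whose number of dots is its size, its centre within 15 mm of the slice's; the other two collars are within 15 mm of where they were (((horizontal distance between collar_a_mid and slice_2_top below 0.015 m and z of collar_a_mid in the frame of slice_2_top between 0.006 and 0.012 m and angle between collar_a_mid's own z axis and vertical below 0.1 rad and linear speed of collar_a below 0.02 m/s and horizontal distance between each of collar_b_mid, collar_c_mid and sheet above 0.1 m and distance of each of collar_b_mid, collar_c_mid from where it was at the start of the episode below 0.015 m) or (horizontal distance between collar_b_mid and slice_1_top below 0.015 m and z of collar_b_mid in the frame of slice_1_top between 0.006 and 0.012 m and angle between collar_b_mid's own z axis and vertical below 0.1 rad and linear speed of collar_b below 0.02 m/s and horizontal distance between each of collar_a_mid, collar_c_mid and sheet above 0.1 m and distance of each of collar_a_mid, collar_c_mid from where it was at the start of the episode below 0.015 m) or (horizontal distance between collar_c_mid and slice_3_top below 0.015 m and z of collar_c_mid in the frame of slice_3_top between 0.006 and 0.012 m and angle between collar_c_mid's own z axis and vertical below 0.1 rad and linear speed of collar_c below 0.02 m/s and horizontal distance between each of collar_a_mid, collar_b_mid and sheet above 0.1 m and distance of each of collar_a_mid, collar_b_mid from where it was at the start of the episode below 0.015 m))); the robot touches nothing.
It fails at once if a collar is wedged: it bears on the mandrel with more than 20 N (the sloping shoulder turns some 14 N of push into this) (contact force between any of collar_a, collar_b, collar_c and mandrel above 20 N).
It fails at once if a collar is dropped: it moves at over 0.7 m/s out of the fingers ((linear speed of collar_a above 0.7 m/s and contact force between collar_a and the fingers below 0.05 N) or (linear speed of collar_b above 0.7 m/s and contact force between collar_b and the fingers below 0.05 N) or (linear speed of collar_c above 0.7 m/s and contact force between collar_c and the fingers below 0.05 N)).
It fails at once if the phone is shifted by more than 20 mm (distance of phone from where it was at the start of the episode above 0.02 m).
It fails at once if the glass jar is shifted by more than 20 mm (distance of jar from where it was at the start of the episode above 0.02 m).
It fails at once if the silver bauble is shifted by more than 20 mm (distance of bauble from where it was at the start of the episode above 0.02 m).
It also fails if it takes over 45 s, if anything falls off the work surface, if the arm or the gripper's body presses on something with over 40 N, if the wrist force passes 120 N, or if a joint passes its speed limit or range.

### The arm

A 6-joint arm with a two-finger parallel gripper is mounted at the origin on the work surface. World frame = base frame: x ahead of the robot, y to its left, z up, the work surface at z = 0. Lengths are in m, angles in rad, forces in N, time in s.
With the tool pointing down it reaches from about 0.35 to 0.975 m from the base axis. Payload 4.9 kg.
Tool frame: the origin (TCP) lies at the very end of the fingers, on their centre line; the grasp point (between the pads) lies 19 mm behind it; x points along the fingers, y is the direction in which the jaws open and shut, and the axes are right-handed (so a half turn about x gives the same grasp; the last joint's range is limited). The gripper opens to 85 mm and grips with 20 to 120 N. Pads are 22 mm wide; open, the fingers measure 114 mm over their backs; the gripper's body (76 mm by 85 mm) begins 54 mm behind the grasp point. The pads swing forward as they close: fully open they stand 13 mm farther back than shut.
Start: joints at [-1.3, 0.053, 1.613, -0, 1.476, -0.119], TCP at [0.237, -0.578, 0.231] pointing down, gripper open.
Joint ranges: [-3.01, 3.01], [-1.01, 2.22], [0.06, 2.58], [-1.02, 4.17], [0.09, 2.62], [-3.14, 3.14]. Speed limits (rad/s): [2.57, 2.57, 3.14, 3.14, 3.14, 3.14].

### API

Orientations are given as a rotation vector (axis times angle).
In Python, from station import ctrl, get_image, calibration, finish_job, search_frame, cut_out, mark_of gives the robot as it stands. The module is installed in compiled form; this text tells all that it offers.
- The arm moves only by the tool arm_command, never from a script. Its argument "plan" is a list that holds one entry, the list of rows, each a list of 7 numbers: the shift along the tool's x, y, z in m, then the turn, a rotation vector about the tool's x, y, z in degrees, then the finger opening in m, from 0 to 0.0854. A call has 1 to 20 rows; each row shifts and turns the pose as measured when the row begins, along the tool's axes as they then stand; what a row does not reach is not made up. A row lasts 1/12 s, in which the tool goes at most 41.7 mm and 7.16 degrees, less where a joint would pass 70% of its speed; a pose out of reach is approached as far as the arm can. A call with a gripper value outside its range is refused whole. The fingers move at their own pace and stop on an object; "squeeze" is the grip in N (left out, the last holds). Time passes only in rows, so rows that do not move let the fingers close. It gives the time, the measured TCP pose, the force and the opening at its end, in the units of the state.
- ctrl.get_obs(): the state, without advancing time (a new reading comes with each control period).
- get_image(name): name is "scene" or "top" or "wrist"; returns the picture (420x560x3 uint8, red, green, blue); there is no depth.
- calibration(name): a dict with "fx", "fy", "cx", "cy" (pixels), "k1" (the pictures are not rectified: a ray, as slopes to the right and down, at radius r is drawn at 1 + k1 r^2 times it, then the intrinsics apply), "cam_to_world" (4x4, takes a point from camera to world coordinates); the wrist camera has in their place "hand_eye" (4x4, takes a point from camera to tool coordinates, whose origin is the TCP and whose axes are the tool frame's). Camera axes: x right, y down, z forward; pixel columns grow to the right and rows downward; lengths in m; the calibration is good to about 2 mm. A picture is of the moment at which its call begins: read the wrist's pose just before it. calibration takes no time and is no camera call.
- finish_job(): hands the job in, once; it reports no verdict.
Trained networks look in the newest picture that a camera, given by its name, has taken for a name from the list of things; names that differ only in an ending like _2 or _b are one class to them, and where a whole thing is asked for, a point or a joint stands for the part that bears it (a point fixed in the world has none). Each returns a list of dicts, best first, with "conf" (0 to 1); they miss things now and then, are a little off and sometimes report something else, mostly with a low value. They report only what shows in the picture. A call takes as long as a camera call. They do not tell look-alikes from the thing itself.
- search_frame(camera, thing): "at" ([x, y, z] in m, in the coordinates of the camera as it stood for that picture, good to about 4 mm: the middle of the surface that is visible of it).
- cut_out(camera, thing): "mask" (420x560 bool, what is visible of it).
- mark_of(camera, thing): "at" ([x, y, z] in m, in the coordinates of the camera as it stood for that picture, good to about 4 mm: a listed point, or the origin of a listed thing).
The state is a dict: "t": time; "q": joint angles; "dq": joint speeds; "effort": joint torques, N m; "tool_pos": TCP position; "tool_rot": TCP orientation; "contact_force": force on the tool from outside, world axes, zero at the start; "wrist_torque": the same for the moment, N m; "opening": finger opening in m.
Only numpy, scipy, OpenCV 4.12 (cv2) and the standard library are available. Lean on these libraries where they do the work, as an engineer would, in place of code of your own. Each camera call takes 0.05 s, during which the arm holds its last target. There are 200 camera calls.

## Working session

There is one attempt and no reset: what is moved stays moved. The work goes in short steps, Python scripts to look and compute and a tool call to move; the robot and the scene stay as the last step left them, time stands still between calls to the robot, and variables do not carry over. Pictures are saved under pics/ and viewed, about 8 in all and at most 12, crops included, and the job is handed in when it is done.

Besides the shell and the picture viewer there is one more tool, called after ">>>" by a JSON object that holds its "fn" and its "kwargs", one argument or row to a line. arm_command: Moves the arm, as the interface text tells. Its arguments: {"type":"object","properties":{"plan":{"type":"array","items":{"type":"array","items":{"type":"array","items":{"type":"number"}}}},"squeeze":{"type":"number"}},"required":["plan"]}

```bash
mkdir -p pics; cat > h.py <<'E'
import numpy as np, cv2
from scipy.spatial.transform import Rotation as R
from station import *
def T(cam):
    c=calibration(cam)
    if cam!='wrist': return np.array(c['cam_to_world'])
    o=ctrl.get_obs(); M=np.eye(4); M[:3,:3]=R.from_rotvec(o['tool_rot']).as_matrix(); M[:3,3]=o['tool_pos']
    return M@np.array(c['hand_eye'])
def w(M,p): return M[:3,:3]@np.array(p)+M[:3,3]
def pix(cam,M,P):
    c=calibration(cam); p=M[:3,:3].T@(np.array(P)-M[:3,3]); s=p[:2]/p[2]; s=s*(1+c['k1']*(s@s))
    return np.array([c['fx']*s[0]+c['cx'],c['fy']*s[1]+c['cy']])
def ground(cam,M,uv,z):
    c=calibration(cam); d=np.array([(uv[0]-c['cx'])/c['fx'],(uv[1]-c['cy'])/c['fy']]); s=d.copy()
    for _ in range(20): s=d/(1+c['k1']*(s@s))
    r=M[:3,:3]@np.array([s[0],s[1],1]); return M[:3,3]+r*(z-M[2,3])/r[2]
def save(n,im): cv2.imwrite('pics/'+n,cv2.cvtColor(im,cv2.COLOR_RGB2BGR))
E
python3 - <<'E'
from h import *
for cam in ['top','scene']:
    im=get_image(cam); save(cam+'.png',im); M=T(cam)
    for n in ['collar_a_mid','sheet','mandrel','slice_1_top','phone','jar','bauble']:
        for d in mark_of(cam,n)[:6]:
            if d['conf']>.2:
                P=w(M,d['at']); print(cam,n,round(d['conf'],2),P.round(3),pix(cam,M,P).round(0))
o=ctrl.get_obs(); print(o['tool_rot'],o['t'],R.from_rotvec(o['tool_rot']).as_matrix().round(3))
print(T('top').round(3))
E
```

```text
top collar_a_mid 0.81 [ 0.625 -0.158  0.006] [347. 163.]
top collar_a_mid 0.22 [ 0.736  0.232 -0.001] [183. 115.]
top sheet 0.89 [ 0.474 -0.26  -0.002] [390. 228.]
top sheet 0.58 [0.602 0.153 0.02 ] [212. 168.]
top mandrel 0.97 [ 0.449 -0.037  0.002] [294. 237.]
top slice_1_top 0.91 [0.434 0.185 0.021] [195. 241.]
top phone 0.62 [ 0.738 -0.004  0.001] [282. 116.]
top jar 0.61 [ 0.734  0.232 -0.   ] [183. 116.]
top bauble 0.75 [ 0.737 -0.222 -0.005] [371. 120.]
scene collar_a_mid 0.61 [ 0.621 -0.164  0.009] [205. 204.]
scene sheet 0.78 [ 0.47  -0.264  0.003] [229. 159.]
scene slice_1_top 0.8 [0.432 0.181 0.018] [341. 249.]
scene phone 0.9 [ 0.738 -0.008  0.001] [202. 268.]
scene jar 0.69 [0.737 0.229 0.001] [259. 338.]
scene bauble 0.9 [ 0.735 -0.226 -0.001] [159. 213.]
scene bauble 0.26 [0.431 0.184 0.019] [342. 249.]
[ 2.00772236  0.39629996 -2.00767716] 0.8 [[ 0.     0.38  -0.925]
 [-0.    -0.925 -0.38 ]
 [-1.     0.    -0.   ]]
[[ 0.017 -0.987  0.157  0.36 ]
 [-1.    -0.021 -0.021  0.024]
 [ 0.024 -0.157 -0.987  0.915]
 [ 0.     0.     0.     1.   ]]
```

View pics/top.png

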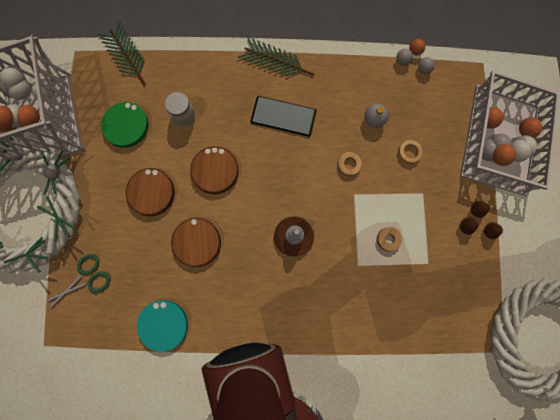

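View pics/scene.png

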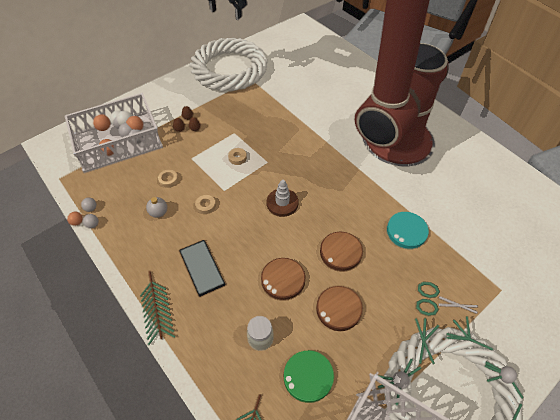

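Candidates for the collar to size (top image): rings at (349,163) and (410,152) lie on brown cloth; the ring at (388,239) is on the white sheet, so that is the one. Brown slices are 1 dot (195,242), 2 dots (150,192) and 3 dots (214,170). Green (125,124) and turquoise (162,326) are look-alikes.

```bash
python3 - <<'E'
from h import *
im=cv2.cvtColor(cv2.imread('pics/top.png'),cv2.COLOR_BGR2RGB); M=T('top')
save('crop.png',cv2.resize(im[120:275,110:435],None,fx=2.4,fy=2.4,interpolation=cv2.INTER_CUBIC))
for uv,z in [((389,238.5),.018),((349.5,163),.018),((410,152),.018),((195,242),.02),((150,192),.02),((214,170),.02)]: print(uv,ground('top',M,uv,z).round(3))
o=ctrl.get_obs(); print(calibration('wrist'))
E
```

```text
(389, 238.5) [ 0.448 -0.25   0.018]
(349.5, 163) [ 0.621 -0.162  0.018]
(410, 152) [ 0.652 -0.307  0.018]
(195, 242) [0.432 0.184 0.02 ]
(150, 192) [0.542 0.292 0.02 ]
(214, 170) [0.596 0.149 0.02 ]
{'fx': 336.0860875956264, 'fy': 336.0860875956264, 'cx': 280.11651930467235, 'cy': 211.4155889781249, 'k1': -0.0847514385548392, 'hand_eye': array([[ 8.78128905e-04, -2.75306610e-01,  9.61356073e-01,
        -1.42724351e-01],
       [ 9.99998456e-01,  1.70500402e-03, -4.25158464e-04,
         2.11102957e-04],
       [-1.52206704e-03,  9.61354962e-01,  2.75307682e-01,
        -6.95480260e-02],
       [ 0.00000000e+00,  0.00000000e+00,  0.00000000e+00,
         1.00000000e+00]])}
```

View pics/crop.png

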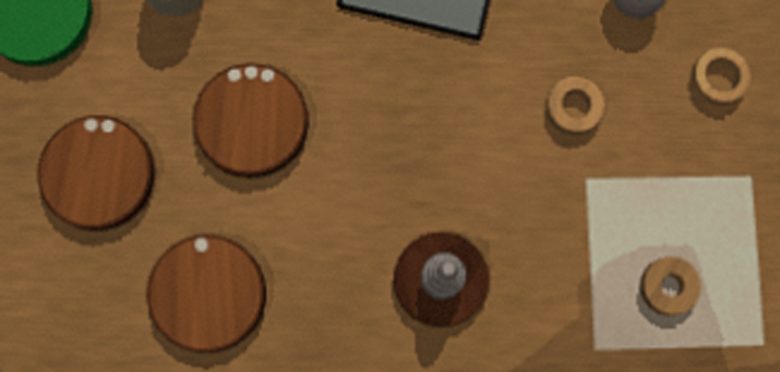

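>>> {"fn": "arm_command", "kwargs": {
  "plan": [
    [[0.002, -0.0186, -0.0267, 0, 0, 0, 0.085], [0.002, -0.0186, -0.0267, 0, 0, 0, 0.085], [0.002, -0.0186, -0.0267, 0, 0, 0, 0.085], [0.006, -0.0186, -0.0267, 0, 0, 0, 0.085], [0.006, -0.0186, -0.0267, 0, 0, 0, 0.085], [0.009, -0.0186, -0.0267, 0, 0, 0, 0.085], [0.009, -0.0186, -0.0267, 0, 0, 0, 0.085], [0.009, -0.0186, -0.0267, 0, 0, 0, 0.085], [0.009, -0.0186, -0.0267, 0, 0, 0, 0.085], [0.009, -0.0186, -0.0267, 0, 0, 0, 0.085], [0.009, -0.0186, -0.0267, 0, 0, 0, 0.085], [0.009, -0.0186, -0.0267, 0, 0, 0, 0.085], [0, 0, 0, 0, 0, 0, 0.085]]
  ]
}}

```text
t: 1.88
tool_pos: [0.4575, -0.2397, 0.1484]
tool_rot: [2.012, 0.38, -2.006]
contact_force: [0.8, 0.3, -0.9]
opening: 0.0849
```

```bash
cat > look.py <<'E'
from h import *
import sys
M=T('wrist'); im=get_image('wrist'); save(sys.argv[1],im)
for n in sys.argv[2:]:
    for d in mark_of('wrist',n)[:4]:
        if d['conf']>.2: P=w(M,d['at']); print(n,round(d['conf'],2),P.round(4),pix('wrist',M,P).round(0))
    for d in cut_out('wrist',n)[:3]:
        m=d['mask']; v,u=np.nonzero(m); 
        (c,ax,a)=cv2.fitEllipse(cv2.convexHull(np.c_[u,v].astype(np.int32)))
        print(' mask',round(d['conf'],2),m.sum(),u.min(),u.max(),v.min(),v.max(),'ell',np.round(c,1),np.round(ax,1),'-> at z .018/.02',ground('wrist',M,c,.018).round(4),ground('wrist',M,c,.02).round(4))
o=ctrl.get_obs(); print(o['t'],o['tool_pos'].round(4),R.from_rotvec(o['tool_rot']).as_matrix().round(3).tolist(),o['contact_force'].round(2),o['opening'])
E
python3 look.py w1.png collar_a_mid sheet
```

```text
mask 0.69 243 247 287 0 7 ell [267.   -2.2] [19.2 41.4] -> at z .018/.02 [ 0.5986 -0.1736  0.018 ] [ 0.5981 -0.1739  0.02  ]
 mask 0.23 30832 193 427 65 295 ell [304.2 182.9] [234.8 248.9] -> at z .018/.02 [ 0.4802 -0.2533  0.018 ] [ 0.4805 -0.253   0.02  ]
sheet 0.61 [ 0.4757 -0.2613  0.0025] [309. 188.]
 mask 0.93 30688 193 427 65 295 ell [303.8 181.5] [224.3 260.5] -> at z .018/.02 [ 0.4812 -0.2526  0.018 ] [ 0.4815 -0.2523  0.02  ]
2.1333 [ 0.4564 -0.2456  0.1512] [[0.007, 0.367, -0.93], [-0.013, -0.93, -0.367], [-1.0, 0.014, -0.002]] [-0.05 -0.37 -1.03] 0.08491560782170465
```

View pics/w1.png

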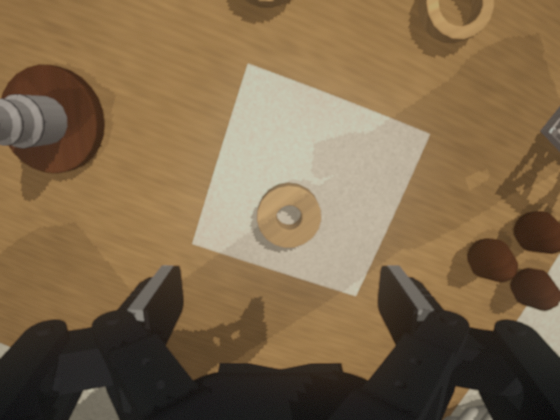

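Wrist view: collar with small bore on the sheet at (289,216), mandrel at left (40,120), other two collars at the top edge.

```bash
cat > ring.py <<'E'
from h import *
def ring(im,M,box,zt=.018,r=.028,s0=70):
    # fit collar centre: project the model silhouette hull (top+bottom circles) to the mask hull
    x0,x1,y0,y1=box; hsv=cv2.cvtColor(im,cv2.COLOR_RGB2HSV)[y0:y1,x0:x1]
    m=(hsv[...,1]>s0).astype(np.uint8); n,l,st,_=cv2.connectedComponentsWithStats(m); k=1+st[1:,4].argmax()
    v,u=np.nonzero(l==k); u=u+x0; v=v+y0
    (c,ax,a)=cv2.fitEllipse(cv2.convexHull(np.c_[u,v].astype(np.int32))); P=ground('wrist',M,c,zt-.004)
    return np.round(c,1),np.round(ax,1),P
E
python3 - <<'E'
from ring import *
M=T('wrist'); im=get_image('wrist')
for s in (60,75,90,105): print(s,ring(im,M,(240,340,165,265),s0=s))
h=cv2.cvtColor(im,cv2.COLOR_RGB2HSV); print(h[216,225:345:6,1])
o=ctrl.get_obs(); print(o['t'],o['tool_pos'].round(4),(R.from_rotvec(o['tool_rot']).as_matrix()).round(4).tolist())
# mandrel foot in the view, and mandrel nets
for n in ['mandrel']:
  for d in mark_of('wrist',n)[:2]: print(d['conf'],w(M,d['at']))
E
```

```text
60 (array([281.7, 210.9]), array([64.4, 65.7]), array([ 0.44841743, -0.25242969,  0.014     ]))
75 (array([281.7, 210.9]), array([63.3, 64.3]), array([ 0.44842729, -0.25239287,  0.014     ]))
90 (array([281.8, 210.8]), array([62.2, 63.4]), array([ 0.44848533, -0.25245878,  0.014     ]))
105 (array([282. , 211.5]), array([59. , 61.4]), array([ 0.44798866, -0.25283036,  0.014     ]))
[ 35  33  35  33  55 106 107 108  66  42  44  83 108 107 108  48  43  42
  42  43]
2.1833 [ 0.4563 -0.2458  0.1513] [[0.0071, 0.3665, -0.9304], [-0.0125, -0.9303, -0.3666], [-0.9999, 0.0142, -0.002]]
0.72 [ 0.44621999 -0.03411839  0.00126763]
```

>>> {"fn": "arm_command", "kwargs": {
  "plan": [
    [[0.015, 0.0008, 0.0026, 0, -0.1, -0.8, 0.085], [0.018, 0.0008, 0.0026, 0, 0, 0, 0.085], [0.018, 0.0008, 0.0025, 0, 0, 0, 0.085], [0.018, 0.0008, 0.0025, 0, 0, 0, 0.085], [0.018, 0, 0, 0, 0, 0, 0.085], [0, 0, 0, 0, 0, 0, 0.085], [0, 0, 0, 0, 0, 0, 0.085]]
  ]
}}

```text
t: 2.82
tool_pos: [0.4451, -0.2599, 0.0592]
tool_rot: [2.024, 0.373, -2.021]
contact_force: [-0.2, 0.1, 0.3]
opening: 0.0848
```

```bash
cat > st.py <<'E'
from h import *
import sys
o=ctrl.get_obs(); A=R.from_rotvec(o['tool_rot']).as_matrix(); p=o['tool_pos']
print('t',round(o['t'],2),'pos',p.round(4),'f',o['contact_force'].round(2),'tq',o['wrist_torque'].round(2),'op',round(o['opening'],4))
d=A.T@[0,0,-1]; c=np.cross([1,0,0],d); print('level fix deg (tool)',np.degrees(c).round(2),'yaw of tool y',np.degrees(np.arctan2(A[1,1],A[0,1])).round(2))
if len(sys.argv)>3: print('shift tool',(A.T@(np.array(list(map(float,sys.argv[1:4])))-p)).round(4))
E
python3 st.py 0.448 -0.2525 0.0
python3 - <<'E'
from ring import *
M=T('wrist'); im=get_image('wrist'); save('w2.png',im)
print(pix('wrist',M,[.448,-.2525,.018]))
E
```

```text
t 2.82 pos [ 0.4451 -0.2599  0.0592] f [-0.16  0.05  0.3 ] tq [-0.01 -0.01 -0.  ] op 0.0848
level fix deg (tool) [ 0.   -0.08 -0.02] yaw of tool y -69.1
shift tool [ 0.0592 -0.0059 -0.0053]
[269.72902185 230.63576813]
```

View pics/w2.png

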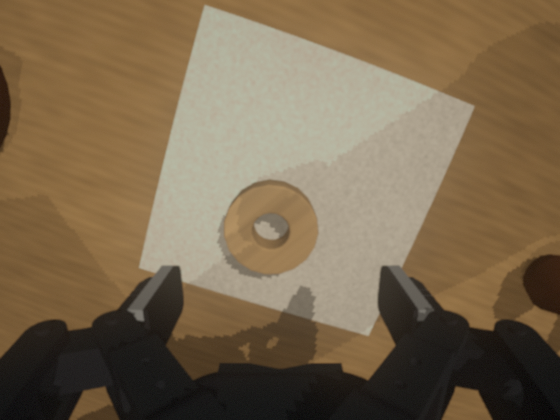

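Collar is at (271,228) between the fingers, matching the prediction of (270,231); go down.

>>> {"fn": "arm_command", "kwargs": {
  "plan": [
    [[0.012, -0.002, -0.002, 0, 0, 0, 0.085], [0.012, -0.0018, -0.0018, 0, 0, 0, 0.085], [0.012, -0.001, -0.001, 0, 0, 0, 0.085], [0.007, 0, 0, 0, 0, 0, 0.085], [0, 0, 0, 0, 0, 0, 0.085], [0, 0, 0, 0, 0, 0, 0.085]]
  ]
}}

```text
t: 3.37
tool_pos: [0.4502, -0.2548, 0.0155]
tool_rot: [2.027, 0.368, -2.015]
contact_force: [0.4, 0.0, 0.4]
opening: 0.0852
```

```bash
python3 st.py 0.448 -0.2525 0.0
python3 - <<'E'
from ring import *
M=T('wrist'); im=get_image('wrist'); save('w3.png',im)
print(pix('wrist',M,[.448,-.2525,.018]))
for s in (75,90): print(ring(im,M,(190,370,150,340),s0=s))
E
```

```text
t 3.37 pos [ 0.4502 -0.2548  0.0155] f [0.44 0.02 0.41] tq [0.   0.   0.05] op 0.0852
level fix deg (tool) [ 0.   -0.27 -0.31] yaw of tool y -69.13
shift tool [ 0.0154 -0.003   0.0013]
[273.39758743 275.37886456]
(array([274.4, 269. ]), array([117.3, 118.7]), array([ 0.44937158, -0.25243393,  0.014     ]))
(array([274.3, 269. ]), array([116.3, 117.4]), array([ 0.44937519, -0.25236876,  0.014     ]))
```

>>> {"fn": "arm_command", "kwargs": {
  "plan": [
    [[0.005, -0.0013, 0, 0, -0.25, -0.3, 0.085], [0.005, -0.0012, 0, 0, 0, 0, 0.085], [0.004, 0, 0, 0, 0, 0, 0.085], [0, 0, 0, 0, 0, 0, 0.07], [0, 0, 0, 0, 0, 0, 0.05], [0, 0, 0, 0, 0, 0, 0.045], [0, 0, 0, 0, 0, 0, 0.045], [0, 0, 0, 0, 0, 0, 0.045]]
  ],
  "squeeze": 40
}}

```text
t: 4.08
tool_pos: [0.4514, -0.2538, 0.0033]
tool_rot: [2.025, 0.369, -2.018]
contact_force: [0.6, -0.2, -0.0]
opening: 0.0545
```

```bash
python3 st.py 0.448 -0.2525 0.0; python3 -c "
from h import *
save('w4.png',get_image('wrist'))"
```

```text
t 4.08 pos [ 0.4514 -0.2538  0.0033] f [ 0.61 -0.25 -0.04] tq [0.02 0.02 0.01] op 0.0545
level fix deg (tool) [ 0.   -0.16 -0.24] yaw of tool y -69.12
shift tool [ 0.0033 -0.0024  0.0027]
```

View pics/w4.png

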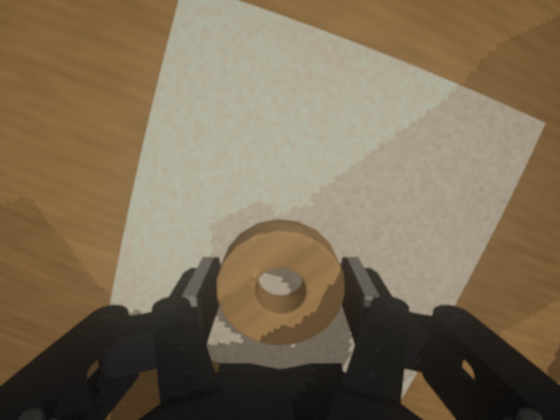

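Collar is held between the pads, centre about (281,282). Lift, and move to where the wrist camera looks down on the mandrel.

>>> {"fn": "arm_command", "kwargs": {
  "plan": [
    [[-0.01, 0, 0, 0, 0, 0, 0.045], [-0.02, 0, 0, 0, -0.15, -0.25, 0.045], [-0.025, 0, 0, 0, 0, 0, 0.045], [-0.025, -0.01, -0.001, 0, 0, 0, 0.045], [-0.025, -0.02, -0.003, 0, 0, 0, 0.045], [-0.025, -0.025, -0.003, 0, 0, 0, 0.045], [-0.015, -0.025, -0.003, 0, 0, 0, 0.045], [-0.01, -0.025, -0.003, 0, 0, 0, 0.045], [0, -0.025, -0.003, 0, 0, 0, 0.045], [0, -0.025, -0.003, 0, 0, 0, 0.045], [0, -0.025, -0.003, 0, 0, 0, 0.045], [0, -0.015, -0.001, 0, 0, 0, 0.045], [0, -0.008, -0.001, 0, 0, 0, 0.045], [0, 0, 0, 0, 0, 0, 0.045], [0, 0, 0, 0, 0, 0, 0.045], [0, 0, 0, 0, 0, 0, 0.045]]
  ]
}}

```text
t: 5.47
tool_pos: [0.3999, -0.0481, 0.1777]
tool_rot: [2.035, 0.365, -2.01]
contact_force: [0.3, -1.3, -0.0]
opening: 0.0543
```

```bash
python3 st.py 0.401 -0.054 0.16; python3 look.py w5.png mandrel collar_a_mid
```

```text
t 5.47 pos [ 0.3999 -0.0481  0.1777] f [ 0.33 -1.28 -0.02] tq [ 0.01 -0.01 -0.03] op 0.0543
level fix deg (tool) [ 0.   -0.65 -0.4 ] yaw of tool y -69.29
shift tool [0.0177 0.0057 0.0013]
mandrel 0.87 [ 0.4485 -0.0377 -0.0008] [287. 140.]
 mask 0.61 7745 235 332 86 187 ell [284.  136.3] [ 97.6 100.9] -> at z .018/.02 [ 0.4518 -0.0334  0.018 ] [ 0.4519 -0.0333  0.02  ]
collar_a_mid 0.55 [ 0.6254 -0.1656  0.0091] [493.   8.]
 mask 0.89 2093 457 522 0 43 ell [488.9  10.9] [63.  69.5] -> at z .018/.02 [ 0.617  -0.1592  0.018 ] [ 0.616  -0.1583  0.02  ]
5.7167 [ 0.3998 -0.0482  0.1773] [[0.012, 0.353, -0.936], [-0.002, -0.936, -0.353], [-1.0, 0.006, -0.011]] [ 0.35  0.4  -0.31] 0.05456572331586053
```

View pics/w5.png

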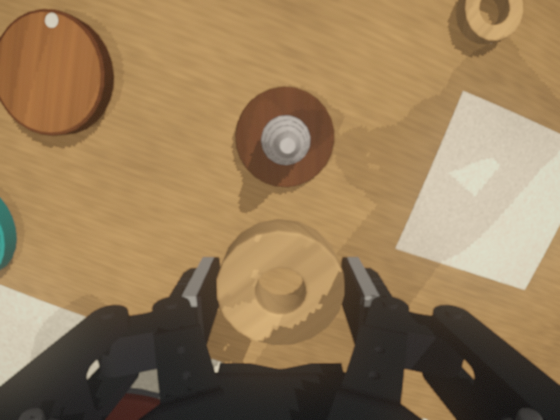

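Wrist view: mandrel foot centre (285,137), nose (288,144); held collar bore about (281,285), its size consistent with 21.5 mm. Fit both by model edges in this one camera.

```bash
cat > fit.py <<'E'
from h import *
from scipy.optimize import minimize
th=np.linspace(0,2*np.pi,120,endpoint=False); cs=np.c_[np.cos(th),np.sin(th)]
def grad(im):
    g=cv2.GaussianBlur(cv2.cvtColor(im,cv2.COLOR_RGB2GRAY).astype(np.float32),(0,0),1.2)
    return np.hypot(cv2.Sobel(g,cv2.CV_32F,1,0),cv2.Sobel(g,cv2.CV_32F,0,1))
def proj(H,P):  # P Nx3, camera pose H
    c=calibration('wrist'); p=(P-H[:3,3])@H[:3,:3]; s=p[:,:2]/p[:,2:]; s=s*(1+c['k1']*(s**2).sum(1,keepdims=True))
    return s*c['fx']+[c['cx'],c['cy']]
def score(G,H,circ,frame,mask=None):
    t=0
    for (c,r,wt) in circ:
        P=np.tile(np.array(c,float),(len(th),1))
        if frame=='world': P[:,:2]+=r*cs
        else: P[:,1:]+=r*cs
        u=proj(H,P).astype(np.float32); val=cv2.remap(G,u[:,0],u[:,1],cv2.INTER_LINEAR)
        if mask is not None: val=val[mask(u)]
        t+=wt*np.minimum(val,60).mean()
    return t
def collar(im,bore,xtop=-.0147,y0=0,z0=.0):
    G=grad(im); H=np.array(calibration('wrist')['hand_eye']); k=lambda u:(u[:,0]>222)&(u[:,0]<340)
    f=lambda y,z:score(G,H,[((xtop,y,z),bore/2,1),((xtop,y,z),.028,1)],'tool',k)
    g=[(f(y,z),y,z) for y in np.arange(-.004,.0041,.0004) for z in np.arange(-.02,.02,.0004)]
    return max(g)
def mandrel(im,M,c0):
    G=grad(im)
    foot=lambda x,y:score(G,M,[((x,y,.016),.045,1)],'world')
    sp=lambda x,y,h:score(G,M,[((x,y,z+h),r,1) for r,z in((.0125,.08225),(.016,.06425),(.0195,.04625),(.009,.08575))],'world')
    gr=[(x,y) for x in c0[0]+np.arange(-.008,.0081,.0005) for y in c0[1]+np.arange(-.008,.0081,.0005)]
    return max((foot(*p),*p) for p in gr),max((sp(*p,h),*p,h) for p in gr for h in np.arange(-.006,.0061,.002))
E
python3 - <<'E'
from fit import *
o=ctrl.get_obs(); A=R.from_rotvec(o['tool_rot']).as_matrix(); M=T('wrist'); im=get_image('wrist')
for b in (.0215,.0285,.0355): print(b,np.round(collar(im,b),4))
c=collar(im,.0215); 
f,s=mandrel(im,M,(.450,-.036)); print(np.round(f,4),np.round(s,4))
print('collar world',(o['tool_pos']+A@[0.0057-.009-.0024,c[1],c[2]]).round(4))
cc=calibration('wrist'); H=np.array(cc['hand_eye'])
v=im.copy()
for P,r,fr,m in [((-.0147,c[1],c[2]),.01075,0,H),((-.0147,c[1],c[2]),.028,0,H),((*f[1:],.016),.045,1,M)]+[((s[1],s[2],z+s[3]),r,1,M) for r,z in((.0125,.08225),(.016,.06425),(.0195,.04625),(.009,.08575))]:
    Q=np.tile(P,(120,1)).astype(float); Q[:,(0 if fr else 1):(2 if fr else 3)]+=r*cs
    cv2.polylines(v,[np.int32(proj(m,Q)*16)],True,(0,255,0),1,cv2.LINE_AA,4)
save('fit.png',cv2.resize(v[70:360,190:370],None,fx=2,fy=2))
E
python3 st.py
```

```text
t 5.77 pos [ 0.3998 -0.0482  0.1773] f [0.48 0.01 0.18] tq [ 0.01 -0.01  0.  ] op 0.0548
level fix deg (tool) [ 0.   -0.61 -0.36] yaw of tool y -69.34Traceback (most recent call last):
  File "<stdin>", line 3, in <module>
  File "fit.py", line 23, in collar
    g=[(f(y,z),y,z) for y in np.arange(-.004,.0041,.0004) for z in np.arange(-.02,.02,.0004)]
        ~^^^^^
  File "fit.py", line 22, in <lambda>
    f=lambda y,z:score(G,H,[((xtop,y,z),bore/2,1),((xtop,y,z),.028,1)],'tool',k)
                 ~~~~~^^^^^^^^^^^^^^^^^^^^^^^^^^^^^^^^^^^^^^^^^^^^^^^^^^^^^^^^^^
  File "fit.py", line 16, in score
    u=proj(H,P).astype(np.float32); val=cv2.remap(G,u[:,0],u[:,1],cv2.INTER_LINEAR)
      ~~~~^^^^^
  File "fit.py", line 8, in proj
    c=calibration('wrist'); p=(P-H[:3,3])@H[:3,:3]; s=p[:,:2]/p[:,2:]; s=s*(1+c['k1']*(s**2).sum(1,keepdims=True))
ValueError: time passes only in moves, steps and waits
```

```bash
sed -i "s/^th=/CAL=calibration('wrist')\nth=/; s/c=calibration('wrist'); p=/c=CAL; p=/" fit.py
cat > runfit.py <<'E'
from fit import *
import sys
o=ctrl.get_obs(); A=R.from_rotvec(o['tool_rot']).as_matrix(); H=np.array(CAL['hand_eye']); M=np.eye(4); M[:3,:3]=A; M[:3,3]=o['tool_pos']; M=M@H
im=get_image('wrist')
for b in (.0215,.0285,.0355): print(b,np.round(collar(im,b),4))
c=collar(im,.0215)
f,s=mandrel(im,M,(.450,-.036)); print('foot',np.round(f,4),'spindle',np.round(s,4))
print('collar world',(o['tool_pos']+A@[-.0057,c[1],c[2]]).round(4))
v=im.copy()
for P,r,fr,m in [((-.0147,c[1],c[2]),.01075,0,H),((-.0147,c[1],c[2]),.028,0,H),((*f[1:],.016),.045,1,M)]+[((s[1],s[2],z+s[3]),r,1,M) for r,z in((.0125,.08225),(.016,.06425),(.0195,.04625),(.009,.08575))]:
    Q=np.tile(P,(120,1)).astype(float); Q[:,(0 if fr else 1):(2 if fr else 3)]+=r*cs
    cv2.polylines(v,[np.int32(proj(m,Q)*16)],True,(0,255,0),1,cv2.LINE_AA,4)
save(sys.argv[1],cv2.resize(v[70:360,190:370],None,fx=2,fy=2))
E
python3 runfit.py fit.png; python3 st.py
```

```text
0.0215 [8.7419e+01 0.0000e+00 2.8000e-03]
0.0285 [5.20862e+01 0.00000e+00 2.80000e-03]
0.0355 [6.30038e+01 0.00000e+00 2.80000e-03]
foot [ 5.93649e+01  4.51000e-01 -3.45000e-02] spindle [ 1.630831e+02  4.500000e-01 -3.450000e-02  6.000000e-03]
collar world [ 0.3971 -0.0491  0.183 ]
t 5.82 pos [ 0.3998 -0.0481  0.1773] f [0.23 0.02 0.17] tq [ 0.02 -0.    0.07] op 0.0546
level fix deg (tool) [ 0.   -0.61 -0.36] yaw of tool y -69.32
```

View pics/fit.png

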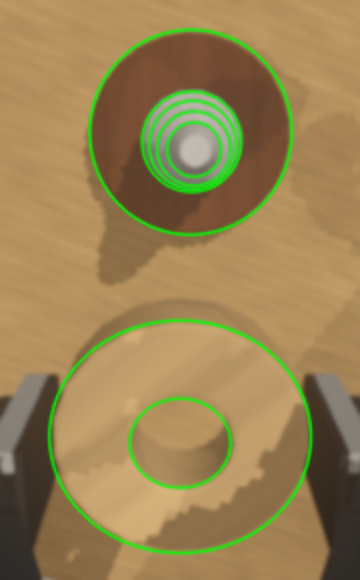

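Fits lie on the edges: bore 21.5 mm (size 1), mandrel axis about (0.4503,-0.0345). Go above it.

>>> {"fn": "arm_command", "kwargs": {
  "plan": [
    [[0, 0.0005, -0.006, 0, -0.6, -0.35, 0.045], [0, 0.0005, -0.012, 0, 0, 0, 0.045], [0, 0.001, -0.014, 0, 0, 0, 0.045], [0.01, 0.001, -0.012, 0, 0, 0, 0.045], [0.012, 0.001, -0.007, 0, 0, 0, 0.045], [0.01, 0.001, -0.004, 0, 0, 0, 0.045], [0.005, 0, 0, 0, 0, 0, 0.045], [0, 0, 0, 0, 0, 0, 0.045], [0, 0, 0, 0, 0, 0, 0.045]]
  ]
}}

```text
t: 6.57
tool_pos: [0.4555, -0.0347, 0.1383]
tool_rot: [2.025, 0.366, -2.028]
contact_force: [-0.8, -0.1, -0.2]
opening: 0.0545
```

```bash
python3 st.py 0.4529 -0.0335 0.125
```

```text
t 6.57 pos [ 0.4555 -0.0347  0.1383] f [-0.77 -0.08 -0.16] tq [-0.03 -0.04  0.  ] op 0.0545
level fix deg (tool) [-0.    0.08  0.01] yaw of tool y -69.53
shift tool [ 0.0133 -0.0021  0.002 ]
```

>>> {"fn": "arm_command", "kwargs": {
  "plan": [
    [[0.006, -0.0015, 0.0015, 0, 0.05, 0, 0.045], [0.006, -0.0006, 0.0005, 0, 0, 0, 0.045], [0, 0, 0, 0, 0, 0, 0.045], [0, 0, 0, 0, 0, 0, 0.045]]
  ]
}}

```text
t: 6.9
tool_pos: [0.4522, -0.0339, 0.1262]
tool_rot: [2.028, 0.364, -2.026]
contact_force: [-0.2, -0.3, -0.3]
opening: 0.0547
```

```bash
python3 st.py 0.4529 -0.0335 0.115; python3 - <<'E'
from fit import *
im=get_image('wrist'); save('w6.png',cv2.resize(im[180:380,190:370],None,fx=3,fy=3,interpolation=cv2.INTER_CUBIC)); print(np.round(collar(im,.0215),4))
E
```

```text
t 6.9 pos [ 0.4522 -0.0339  0.1262] f [-0.18 -0.33 -0.33] tq [ 0.02  0.01 -0.01] op 0.0547
level fix deg (tool) [ 0.   -0.05 -0.06] yaw of tool y -69.58
shift tool [ 0.0112 -0.0001 -0.0007]
[8.8662e+01 0.0000e+00 2.8000e-03]
```

View pics/w6.png

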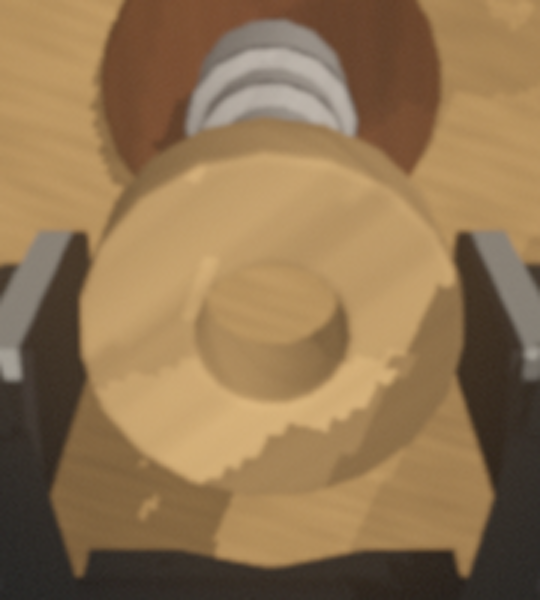

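>>> {"fn": "arm_command", "kwargs": {
  "plan": [
    [[0.006, 0, -0.0004, 0, -0.05, -0.05, 0.045], [0.006, 0, 0, 0, 0, 0, 0.045], [0.006, 0, 0, 0, 0, 0, 0.045], [0.004, 0, 0, 0, 0, 0, 0.045], [0, 0, 0, 0, 0, 0, 0.045], [0, 0, 0, 0, 0, 0, 0.045]]
  ]
}}

```text
t: 7.45
tool_pos: [0.4528, -0.0338, 0.1022]
tool_rot: [2.028, 0.365, -2.027]
contact_force: [-0.9, 0.0, -0.2]
opening: 0.0542
```

```bash
python3 st.py 0.4529 -0.0335 0.085
```

```text
t 7.45 pos [ 0.4528 -0.0338  0.1022] f [-0.94  0.05 -0.22] tq [0.03 0.06 0.04] op 0.0542
level fix deg (tool) [ 0.   -0.03 -0.03] yaw of tool y -69.59
shift tool [ 0.0172 -0.0002 -0.0002]
```

>>> {"fn": "arm_command", "kwargs": {
  "plan": [
    [[0.003, 0, 0, 0, 0, 0, 0.045], [0.003, 0, 0, 0, 0, 0, 0.045], [0, 0, 0, 0, 0, 0, 0.045]]
  ]
}}

```text
t: 7.7
tool_pos: [0.4529, -0.0338, 0.0957]
tool_rot: [2.028, 0.365, -2.026]
contact_force: [-0.1, -0.1, -0.3]
opening: 0.0546
```

>>> {"fn": "arm_command", "kwargs": {
  "plan": [
    [[0.0015, 0, 0, 0, 0, 0, 0.045], [0, 0, 0, 0, 0, 0, 0.045]]
  ]
}}

```text
t: 7.87
tool_pos: [0.453, -0.0338, 0.0941]
tool_rot: [2.028, 0.364, -2.026]
contact_force: [0.4, 0.8, -0.6]
opening: 0.0547
```

>>> {"fn": "arm_command", "kwargs": {
  "plan": [
    [[0.0015, 0, 0, 0, 0, 0, 0.045], [0, 0, 0, 0, 0, 0, 0.045]]
  ]
}}

```text
t: 8.03
tool_pos: [0.4532, -0.0339, 0.0926]
tool_rot: [2.028, 0.364, -2.026]
contact_force: [0.3, -0.8, 0.3]
opening: 0.0544
```

```bash
python3 st.py 0.4529 -0.0335 0.085
```

```text
t 8.03 pos [ 0.4532 -0.0339  0.0926] f [ 0.27 -0.83  0.28] tq [ 0.04  0.04 -0.01] op 0.0544
level fix deg (tool) [ 0.   -0.07 -0.05] yaw of tool y -69.58
shift tool [ 0.0076 -0.0004  0.0001]
```

>>> {"fn": "arm_command", "kwargs": {
  "plan": [
    [[0.0012, -0.0003, 0, 0, -0.05, -0.05, 0.045], [0, 0, 0, 0, 0, 0, 0.045]]
  ]
}}

```text
t: 8.2
tool_pos: [0.4532, -0.0336, 0.0915]
tool_rot: [2.028, 0.365, -2.027]
contact_force: [0.3, 0.1, -0.6]
opening: 0.0546
```

>>> {"fn": "arm_command", "kwargs": {
  "plan": [
    [[0.0012, 0, 0, 0, 0, 0, 0.045], [0, 0, 0, 0, 0, 0, 0.045]]
  ]
}}

```text
t: 8.37
tool_pos: [0.4533, -0.0336, 0.0904]
tool_rot: [2.028, 0.365, -2.026]
contact_force: [-0.5, -0.2, -0.5]
opening: 0.0548
```

>>> {"fn": "arm_command", "kwargs": {
  "plan": [
    [[0.0012, 0, 0, 0, 0, 0, 0.045], [0, 0, 0, 0, 0, 0, 0.045]]
  ]
}}

```text
t: 8.53
tool_pos: [0.4533, -0.0336, 0.0891]
tool_rot: [2.028, 0.365, -2.026]
contact_force: [-0.1, -0.1, -0.6]
opening: 0.055
```

>>> {"fn": "arm_command", "kwargs": {
  "plan": [
    [[0.0012, 0, 0.0003, 0, 0, 0, 0.045], [0, 0, 0, 0, 0, 0, 0.045]]
  ]
}}

```text
t: 8.7
tool_pos: [0.4531, -0.0337, 0.088]
tool_rot: [2.028, 0.365, -2.026]
contact_force: [-0.4, -1.0, 0.4]
opening: 0.0545
```

>>> {"fn": "arm_command", "kwargs": {
  "plan": [
    [[0.0012, 0, 0, 0, 0, 0, 0.045], [0, 0, 0, 0, 0, 0, 0.045]]
  ]
}}

```text
t: 8.87
tool_pos: [0.4534, -0.0336, 0.0879]
tool_rot: [2.028, 0.365, -2.027]
contact_force: [-2.3, 0.6, 0.3]
opening: 0.0544
```

>>> {"fn": "arm_command", "kwargs": {
  "plan": [
    [[0.0012, 0, 0, 0, 0, 0, 0.045], [0, 0, 0, 0, 0, 0, 0.045]]
  ]
}}

```text
t: 9.03
tool_pos: [0.4535, -0.0336, 0.0879]
tool_rot: [2.028, 0.366, -2.027]
contact_force: [-2.7, 0.0, 1.3]
opening: 0.0548
```

Contact at TCP z 0.088 (underside about 0.0846, shoulder 1), with a side push toward -x: centre it a little, then press.

>>> {"fn": "arm_command", "kwargs": {
  "plan": [
    [[-0.0005, -0.0003, 0.0008, 0, 0, 0, 0.045], [0, 0, 0, 0, 0, 0, 0.045]]
  ]
}}

```text
t: 9.2
tool_pos: [0.4527, -0.0337, 0.0882]
tool_rot: [2.028, 0.365, -2.026]
contact_force: [0.0, -0.5, 0.0]
opening: 0.0548
```

>>> {"fn": "arm_command", "kwargs": {
  "plan": [
    [[0.0012, 0, 0, 0, 0, 0, 0.045], [0, 0, 0, 0, 0, 0, 0.045]]
  ]
}}

```text
t: 9.37
tool_pos: [0.4532, -0.0337, 0.0878]
tool_rot: [2.029, 0.365, -2.025]
contact_force: [-2.3, 0.2, 1.5]
opening: 0.0547
```

```bash
python3 st.py 0.4529 -0.0335 0.085
```

```text
t 9.37 pos [ 0.4532 -0.0337  0.0878] f [-2.3   0.17  1.46] tq [0.13 0.36 0.02] op 0.0547
level fix deg (tool) [ 0.   -0.1  -0.02] yaw of tool y -69.58
shift tool [ 0.0028 -0.0003  0.0002]
```

>>> {"fn": "arm_command", "kwargs": {
  "plan": [
    [[-0.0005, -0.0005, 0.0018, 0, -0.05, 0, 0.045], [0, 0, 0, 0, 0, 0, 0.045]]
  ]
}}

```text
t: 9.53
tool_pos: [0.452, -0.0339, 0.0885]
tool_rot: [2.03, 0.364, -2.024]
contact_force: [-0.3, -0.1, -0.1]
opening: 0.0544
```

>>> {"fn": "arm_command", "kwargs": {
  "plan": [
    [[0.0015, 0, 0, 0, 0, 0, 0.045], [0, 0, 0, 0, 0, 0, 0.045]]
  ]
}}

```text
t: 9.7
tool_pos: [0.4526, -0.0339, 0.0879]
tool_rot: [2.032, 0.364, -2.022]
contact_force: [-0.8, 1.0, 2.1]
opening: 0.0547
```

```bash
python3 st.py 0.4529 -0.0335 0.085
```

```text
t 9.7 pos [ 0.4526 -0.0339  0.0879] f [-0.82  1.02  2.11] tq [0.18 0.16 0.03] op 0.0547
level fix deg (tool) [ 0.   -0.27 -0.1 ] yaw of tool y -69.58
shift tool [ 0.0029 -0.0003 -0.0004]
```

>>> {"fn": "arm_command", "kwargs": {
  "plan": [
    [[0.002, 0, 0.0004, 0, -0.2, -0.1, 0.045], [0.002, 0, 0.0003, 0, 0, 0, 0.045]]
  ]
}}

```text
t: 9.87
tool_pos: [0.4532, -0.0339, 0.0874]
tool_rot: [2.03, 0.367, -2.026]
contact_force: [-7.5, 2.6, 17.2]
opening: 0.0546
```

```bash
python3 st.py
```

```text
t 9.87 pos [ 0.4532 -0.0339  0.0874] f [-7.53  2.59 17.24] tq [0.57 1.31 0.04] op 0.0546
level fix deg (tool) [ 0.   -0.12  0.05] yaw of tool y -69.58
```

Much harder than intended (17 N); relax at once.

>>> {"fn": "arm_command", "kwargs": {
  "plan": [
    [[-0.0008, 0, 0, 0, 0, 0, 0.045]]
  ]
}}

```text
t: 9.95
tool_pos: [0.4532, -0.0339, 0.0885]
tool_rot: [2.03, 0.367, -2.026]
contact_force: [0.2, 1.0, -0.4]
opening: 0.0548
```

>>> {"fn": "arm_command", "kwargs": {
  "plan": [
    [[0, 0, 0, 0, 0, 0, 0.045]]
  ]
}}

```text
t: 10.03
tool_pos: [0.4533, -0.034, 0.0886]
tool_rot: [2.03, 0.366, -2.026]
contact_force: [0.4, -0.6, -0.0]
opening: 0.0545
```

>>> {"fn": "arm_command", "kwargs": {
  "plan": [
    [[0, -0.0002, 0.0009, 0, -0.1, 0, 0.045], [0.0008, 0, 0, 0, 0, 0, 0.045]]
  ]
}}

```text
t: 10.2
tool_pos: [0.4526, -0.0341, 0.0877]
tool_rot: [2.029, 0.366, -2.027]
contact_force: [-2.0, 0.1, 9.4]
opening: 0.0548
```

>>> {"fn": "arm_command", "kwargs": {
  "plan": [
    [[0.0008, 0, 0, 0, 0, 0, 0.045]]
  ]
}}

```text
t: 10.28
tool_pos: [0.4528, -0.034, 0.0876]
tool_rot: [2.029, 0.366, -2.027]
contact_force: [-3.7, 1.4, 10.6]
opening: 0.0546
```

>>> {"fn": "arm_command", "kwargs": {
  "plan": [
    [[0.0008, 0, 0, 0, 0, 0, 0.045]]
  ]
}}

```text
t: 10.37
tool_pos: [0.4528, -0.034, 0.0876]
tool_rot: [2.028, 0.367, -2.028]
contact_force: [-3.0, 1.1, 8.9]
opening: 0.0543
```

>>> {"fn": "arm_command", "kwargs": {
  "plan": [
    [[0.0005, 0, 0, 0, 0, 0, 0.045]]
  ]
}}

```text
t: 10.45
tool_pos: [0.4528, -0.0339, 0.0877]
tool_rot: [2.028, 0.367, -2.028]
contact_force: [-2.3, 1.1, 4.6]
opening: 0.055
```

>>> {"fn": "arm_command", "kwargs": {
  "plan": [
    [[0.0006, 0, 0, 0, 0, 0, 0.045], [0.0006, 0, 0, 0, 0, 0, 0.045]]
  ]
}}

```text
t: 10.62
tool_pos: [0.4528, -0.034, 0.0877]
tool_rot: [2.027, 0.367, -2.029]
contact_force: [-2.6, 1.2, 7.1]
opening: 0.0545
```

>>> {"fn": "arm_command", "kwargs": {
  "plan": [
    [[0.0006, 0, 0, 0, 0, 0, 0.045], [0.0006, 0, 0, 0, 0, 0, 0.045]]
  ]
}}

```text
t: 10.78
tool_pos: [0.4528, -0.034, 0.0876]
tool_rot: [2.026, 0.368, -2.03]
contact_force: [-2.5, 1.4, 7.2]
opening: 0.0545
```

```bash
python3 st.py; python3 - <<'E'
from fit import *
im=get_image('wrist'); save('w7.png',cv2.resize(im[120:380,190:370],None,fx=2.2,fy=2.2,interpolation=cv2.INTER_CUBIC)); print(np.round(collar(im,.0215),4))
E
```

```text
t 10.78 pos [ 0.4528 -0.034   0.0876] f [-2.54  1.42  7.17] tq [ 0.22  0.44 -0.03] op 0.0545
level fix deg (tool) [-0.    0.1   0.15] yaw of tool y -69.56
[1.02227e+02 0.00000e+00 2.40000e-03]
```

View pics/w7.png

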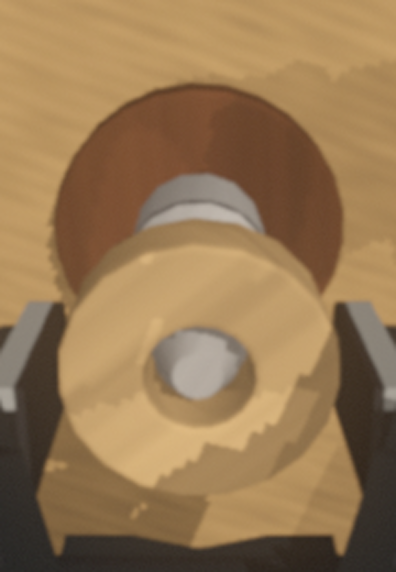

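Spindle stands in the bore, collar seated on shoulder 1 with a steady 5–7 N press. Take it off and go towards slice 1.

>>> {"fn": "arm_command", "kwargs": {
  "plan": [
    [[-0.004, 0, 0, 0, 0, 0, 0.045], [-0.008, 0, 0, 0, 0, 0, 0.045], [-0.012, 0, 0, 0, 0.1, 0.15, 0.045], [-0.015, 0, 0, 0, 0, 0, 0.045], [-0.012, 0, 0, 0, 0, 0, 0.045], [-0.004, -0.015, 0, 0, 0, 0, 0.045], [0, -0.022, -0.001, 0, 0, 0, 0.045], [0, -0.025, -0.001, 0, 0, 0, 0.045], [0, -0.025, -0.001, 0, 0, 0, 0.045], [0, -0.025, -0.001, 0, 0, 0, 0.045], [0, -0.025, -0.001, 0, 0, 0, 0.045], [0, -0.025, -0.001, 0, 0, 0, 0.045], [0, -0.02, 0, 0, 0, 0, 0.045], [0, -0.015, 0, 0, 0, 0, 0.045], [0, -0.007, 0, 0, 0, 0, 0.045], [0, 0, 0, 0, 0, 0, 0.045], [0, 0, 0, 0, 0, 0, 0.045]]
  ]
}}

```text
t: 12.25
tool_pos: [0.3852, 0.1662, 0.1553]
tool_rot: [2.038, 0.358, -2.017]
contact_force: [0.2, 0.1, -0.2]
opening: 0.0543
```

```bash
python3 st.py 0.385 0.166 0.13; python3 look.py w8.png slice_1_top; cat > slice.py <<'E'
from fit import *
import sys
o=ctrl.get_obs(); A=R.from_rotvec(o['tool_rot']).as_matrix(); M=np.eye(4); M[:3,:3]=A; M[:3,3]=o['tool_pos']; M=M@np.array(CAL['hand_eye'])
im=get_image('wrist'); G=grad(im); c0=(.432,.184)
k=lambda u:(u[:,1]<200)&(u[:,1]>3)&(u[:,0]>3)&(u[:,0]<556)
b=max((score(G,M,[((x,y,.02),.055,1)],'world',k),x,y) for x in c0[0]+np.arange(-.01,.0101,.0005) for y in c0[1]+np.arange(-.01,.0101,.0005))
c=collar(im,.0215); print('slice',np.round(b,4),'collar',np.round(c,4))
S=np.array([b[1],b[2],0]); z=A[:,2]; print('TCP target',(S-z*c[2])[:2].round(4))
E
python3 slice.py
```

```text
t 12.25 pos [0.3852 0.1662 0.1553] f [ 0.2   0.08 -0.22] tq [-0.02  0.05 -0.01] op 0.0543
level fix deg (tool) [ 0.   -0.54 -0.3 ] yaw of tool y -69.77
shift tool [ 0.0253 -0.      0.0005]
slice_1_top 0.55 [0.4345 0.1841 0.0177] [280. 139.]
 mask 0.74 14068 212 345 72 206 ell [278.5 138.7] [133.  134.6] -> at z .018/.02 [0.4344 0.1849 0.018 ] [0.4345 0.185  0.02  ]
 mask 0.54 7759 456 559 159 253 ell [510.5 210. ] [ 98.7 110.7] -> at z .018/.02 [ 0.4503 -0.0335  0.018 ] [ 0.4503 -0.0319  0.02  ]
12.4 [0.3855 0.1656 0.155 ] [[0.01, 0.344, -0.939], [-0.002, -0.939, -0.344], [-1.0, 0.005, -0.009]] [ 0.16 -0.05 -0.43] 0.0543237389137972
slice [57.2904  0.4325  0.184 ] collar [8.60176e+01 0.00000e+00 2.80000e-03]
TCP target [0.4351 0.185 ]
```

View pics/w8.png

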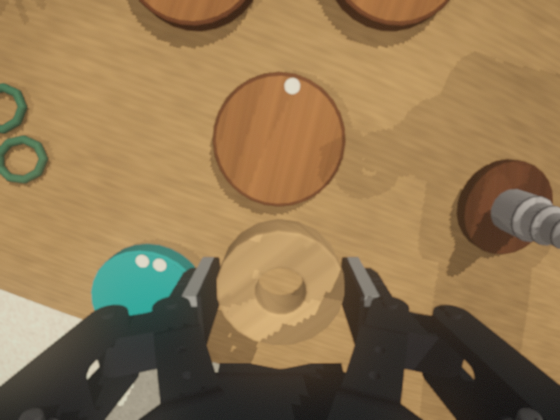

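Brown slice with one dot at (279,139). Move over it and go down.

>>> {"fn": "arm_command", "kwargs": {
  "plan": [
    [[0.005, 0, -0.008, 0, -0.5, -0.3, 0.045], [0.012, 0, -0.014, 0, 0, 0, 0.045], [0.016, -0.0005, -0.014, 0, 0, 0, 0.045], [0.02, -0.0005, -0.01, 0, 0, 0, 0.045], [0.02, 0, -0.006, 0, 0, 0, 0.045], [0.018, 0, -0.002, 0, 0, 0, 0.045], [0.01, 0, 0, 0, 0, 0, 0.045], [0, 0, 0, 0, 0, 0, 0.045], [0, 0, 0, 0, 0, 0, 0.045]]
  ]
}}

```text
t: 13.2
tool_pos: [0.4431, 0.1798, 0.0518]
tool_rot: [2.041, 0.348, -2.033]
contact_force: [-0.0, 0.3, 0.6]
opening: 0.0545
```

```bash
python3 st.py 0.4365 0.1855 0.0233
```

```text
t 13.2 pos [0.4431 0.1798 0.0518] f [-0.04  0.27  0.57] tq [-0.    0.04  0.02] op 0.0545
level fix deg (tool) [ 0.   -0.21 -0.08] yaw of tool y -70.56
shift tool [ 0.0285 -0.0076  0.0045]
```

>>> {"fn": "arm_command", "kwargs": {
  "plan": [
    [[0.006, -0.003, 0.002, 0, -0.2, -0.08, 0.045], [0.006, -0.003, 0.0015, 0, 0, 0, 0.045], [0.006, -0.0015, 0.001, 0, 0, 0, 0.045], [0.003, 0, 0, 0, 0, 0, 0.045], [0, 0, 0, 0, 0, 0, 0.045], [0, 0, 0, 0, 0, 0, 0.045]]
  ]
}}

```text
t: 13.7
tool_pos: [0.4377, 0.1862, 0.0327]
tool_rot: [2.044, 0.349, -2.031]
contact_force: [-0.4, -0.1, -0.4]
opening: 0.0549
```

```bash
python3 st.py 0.4365 0.1855 0.0233
```

```text
t 13.7 pos [0.4377 0.1862 0.0327] f [-0.43 -0.1  -0.4 ] tq [-0.    0.03 -0.02] op 0.0549
level fix deg (tool) [ 0.   -0.36 -0.03] yaw of tool y -70.59
shift tool [0.0094 0.0003 0.0014]
```

>>> {"fn": "arm_command", "kwargs": {
  "plan": [
    [[0.003, 0, 0.001, 0, -0.35, 0, 0.045], [0.003, 0, 0, 0, 0, 0, 0.045], [0, 0, 0, 0, 0, 0, 0.045]]
  ]
}}

```text
t: 13.95
tool_pos: [0.4373, 0.1861, 0.0271]
tool_rot: [2.039, 0.348, -2.036]
contact_force: [-0.3, -1.4, 0.4]
opening: 0.0548
```

>>> {"fn": "arm_command", "kwargs": {
  "plan": [
    [[0.0015, 0, 0, 0, 0, 0, 0.045], [0, 0, 0, 0, 0, 0, 0.045]]
  ]
}}

```text
t: 14.12
tool_pos: [0.4375, 0.1861, 0.0254]
tool_rot: [2.039, 0.348, -2.036]
contact_force: [0.5, 0.0, -0.6]
opening: 0.0547
```

>>> {"fn": "arm_command", "kwargs": {
  "plan": [
    [[0.001, 0, 0, 0, 0, 0, 0.045]]
  ]
}}

```text
t: 14.2
tool_pos: [0.4377, 0.1862, 0.0246]
tool_rot: [2.039, 0.348, -2.035]
contact_force: [-0.0, 0.3, -0.6]
opening: 0.0544
```

>>> {"fn": "arm_command", "kwargs": {
  "plan": [
    [[0.0008, 0, 0, 0, 0, 0, 0.045]]
  ]
}}

```text
t: 14.28
tool_pos: [0.4377, 0.1861, 0.0237]
tool_rot: [2.039, 0.348, -2.035]
contact_force: [-0.1, 0.8, 0.9]
opening: 0.0544
```

>>> {"fn": "arm_command", "kwargs": {
  "plan": [
    [[0.0006, 0, 0, 0, 0, 0, 0.045]]
  ]
}}

```text
t: 14.37
tool_pos: [0.4378, 0.1861, 0.023]
tool_rot: [2.039, 0.348, -2.035]
contact_force: [0.1, -0.1, -0.3]
opening: 0.0547
```

>>> {"fn": "arm_command", "kwargs": {
  "plan": [
    [[0.0006, 0, 0, 0, 0, 0, 0.045]]
  ]
}}

```text
t: 14.45
tool_pos: [0.4379, 0.1861, 0.0227]
tool_rot: [2.039, 0.348, -2.035]
contact_force: [-2.3, -0.7, 6.8]
opening: 0.0548
```

Touchdown at 6.8 N. Open slowly, then lift.

>>> {"fn": "arm_command", "kwargs": {
  "plan": [
    [[-0.0002, 0, 0, 0, 0, 0, 0.056], [0, 0, 0, 0, 0, 0, 0.06], [0, 0, 0, 0, 0, 0, 0.07], [0, 0, 0, 0, 0, 0, 0.085], [0, 0, 0, 0, 0, 0, 0.085], [0, 0, 0, 0, 0, 0, 0.085], [-0.005, 0, 0, 0, 0, 0, 0.085], [-0.01, 0, 0, 0, 0, 0, 0.085], [-0.02, 0, 0, 0, 0, 0, 0.085], [-0.025, 0, 0, 0, 0, 0, 0.085], [-0.025, 0, 0, 0, 0, 0, 0.085], [-0.025, 0, 0.005, 0, 0, 0, 0.085], [-0.015, 0, 0.01, 0, 0, 0, 0.085], [0, 0, 0.015, 0, 0, 0, 0.085], [0, 0, 0.01, 0, 0, 0, 0.085], [0, 0, 0, 0, 0, 0, 0.085], [0, 0, 0, 0, 0, 0, 0.085]]
  ]
}}

```text
t: 15.87
tool_pos: [0.3999, 0.1728, 0.1636]
tool_rot: [2.049, 0.349, -2.026]
contact_force: [0.3, -0.2, 0.1]
opening: 0.0851
```

```bash
python3 look.py w9.png collar_a_mid slice_1_top; python3 -c "
from h import *
im=get_image('top')
old=cv2.cvtColor(cv2.imread('pics/top.png'),cv2.COLOR_BGR2RGB)
M=T('top')
save('top2.png',im)
for b in [(330,370,145,180),(395,425,137,168),(245,320,90,140),(163,195,90,125),(362,390,100,130)]:
    print(b,np.abs(im[b[2]:b[3],b[0]:b[1]].astype(int)-old[b[2]:b[3],b[0]:b[1]]).mean())"; python3 st.py
```

```text
slice_1_top 0.6 [0.4337 0.1868 0.0193] [277. 157.]
 mask 0.68 9593 216 342 93 221 ell [279.7 157.2] [127.4 128.3] -> at z .018/.02 [0.4344 0.185  0.018 ] [0.4346 0.1851 0.02  ]
16.1167 [0.3996 0.1727 0.1621] [[0.007, 0.333, -0.943], [0.001, -0.943, -0.333], [-1.0, 0.001, -0.007]] [ 0.09  0.51 -0.45] 0.08469439427960727
(330, 370, 145, 180) 8.308333333333334
(395, 425, 137, 168) 8.098566308243727
(245, 320, 90, 140) 8.097422222222223
(163, 195, 90, 125) 8.707142857142857
(362, 390, 100, 130) 7.53452380952381
t 16.17 pos [0.3995 0.1727 0.162 ] f [ 0.22  0.39 -0.55] tq [0.02 0.03 0.04] op 0.0854
level fix deg (tool) [ 0.   -0.4  -0.08] yaw of tool y -70.57
```

View pics/w9.png

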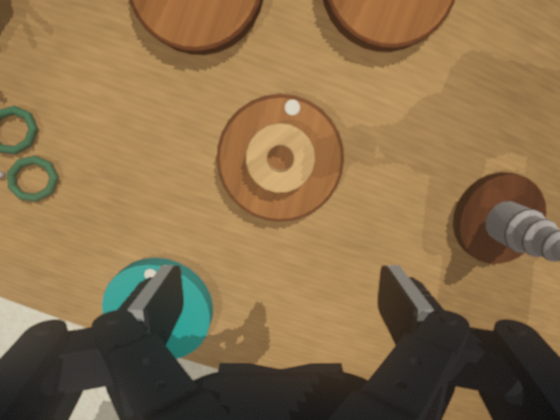

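Collar at (280,157), concentric with the one-dot slice (280,157), lying flat; robot clear.

```bash
python3 -c "
from station import finish_job
print(finish_job())"
```

```text
the job is handed in; nothing more can be done
None
```

The collar from the white sheet is size 1 and now lies flat in the middle of the brown slice with one dot. One press on the mandrel was too hard and may count as wedging. `finish_job()` gave no verdict.

**Sizing:** The bore fitted 21.5 mm in the wrist picture. The collar stopped on the mandrel with its underside about 84.5 mm above the table, which matches shoulder 1. I pressed it home with a steady 5–7 N for about 0.4 s, after some 0.2 s at 9–11 N.

**Failed check:** An earlier press step, about 0.1 s long, reached a wrist reading of 17 N vertical (about 19 N in all), well over the intended 5 N. I backed off at once and the collar came free with no force left. The collar-to-mandrel contact force cannot be seen directly, so I cannot rule out that it briefly passed the 20 N limit.

**Last checks:** The wrist picture shows the collar within about 1 mm of the slice's centre, with the gripper open and well clear. The top view showed the same small, even difference from the first picture around the other two collars, the phone, the jar and the bauble. I took that as unmoved; I checked it by numbers only and did not view that picture. The job took about 16 s.

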